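Push the corkscrew and the stopper back against the step of the bar ledge

TASK

The wooden corkscrew and the black rubber stopper have been left near the front edge of the zinc ledge, just above the open drawer. Without picking anything up, push both back along the zinc until they touch the dark wooden step at the back: the corkscrew lying with its wooden handle flat along the step, the stopper still standing. Leave the frosted glass cork and the steel jigger where they stand.

Things in the scene. Friction and masses are not known exactly. Their poses are not given: they have to be found in the camera images.
- station: Fixed low drawer unit, 345 mm deep (x), 540 wide (y), on the counter, with a zinc top (the ledge), a dark wooden step at its back and a tiled backsplash. Origin on the counter; x points from the front edge to the backsplash, y along the step, z up. In its frame the ledge spans x -170 (front edge) to +80 mm (step face), y -270 to +270, at z 90. The backsplash face is at x 155, its top at z 193.
- step_foot (a point): Middle of the line where the vertical front face of the dark wooden step meets the zinc ledge; axes as station. The step face is the plane x = 0 of this frame, 22 mm high; the step is 75 mm deep. Above and behind it, the magnetic strip with a steel church key and bottle opener (all fixed) stands out to x = 45 mm, 45 to 90 mm above the ledge.
- drawer (a joint): Opening of the shallow drawer under the ledge, m: 0 shut, grows as it comes out towards the robot. It starts ajar by 25 to 55 mm; its front and brass pull reach 32 mm farther than its opening and lie 12 mm or more below the ledge. It plays no part in the job.
- corkscrew: T-shaped corkscrew lying on the ledge, about 85 g: olive-wood handle (round bar, 24 mm thick, 110 long) along y, steel worm (9 mm thick) from its middle to -x, tip 85 mm from the handle's axis, resting on the zinc and keeping the handle from rolling. Origin under the handle's middle, at ledge level. x points from worm to handle, z up. Starts with yaw within 0.55 rad of the station's.
- handle_left (a point): Centre of the handle's end face at the corkscrew's +y end, 55 mm from the middle, 12 mm above the underside.
- handle_right (a point): Centre of the handle's end face at the corkscrew's -y end, 55 mm from the middle, 12 mm above the underside.
- stopper: Black rubber stopper standing on its wide end on the ledge: round, tapered, 36 mm diameter over the lowest 6 mm, 29 mm at the top, 34 mm tall, about 35 g. Origin at the centre of its underside, z up.
- glass_cork: Frosted glass cork standing on its head near one end of the step: head 32 mm diameter, 10 mm high, plug 20 mm diameter above it, 34 mm tall in all. Loose, 40 g; not to be disturbed. Origin at the centre of its underside.
- jigger: Steel double-cone measuring jigger standing near the other end of the step: 42 mm diameter at the foot, 38 mm at the rim, 70 mm tall. Loose, 110 g; not to be disturbed. Origin at the centre of its underside.

How it is judged:
By the outcome, as a careful person would: the job done as asked, in the order asked, and still so for the second after the job is handed in, with the robot touching nothing.
It also fails if it takes over 54 s, if anything falls off the work surface, if the arm or the gripper's body presses on something with over 40 N, if the wrist force passes 120 N, or if a joint passes its speed limit or range.

ROBOT

A 7-joint arm with a two-finger parallel gripper is mounted at the origin on the work surface. World frame = base frame: x ahead of the robot, y to its left, z up, the work surface at z = 0. Lengths are in m, angles in rad, forces in N, time in s.
With the tool pointing down it reaches from about 0.4 to 0.875 m from the base axis. Payload 6.5 kg.
Tool frame: the origin (TCP) lies between the finger pads; the fingertips stand 14 mm ahead of it and the grasp point (between the pads) lies 5 mm behind it; z points along the fingers, y is the line along which they close (so a half turn about z gives the same grasp; the last joint's range is limited). The gripper opens to 85 mm and grips with 20 to 120 N. Pads are 22 mm wide; open, the fingers measure 114 mm over their backs; the gripper's body (76 mm by 85 mm) begins 54 mm behind the grasp point. The pads swing forward as they close: fully open they stand 13 mm farther back than shut.
Start: joints at [-1.408, 0.536, -0.004, 1.538, 0.003, 1.067, -0.071], TCP at [0.147, 0.633, 0.245] pointing down, gripper open.
Joint ranges: [-2.7, 2.7], [-0.37, 2.16], [-1.27, 1.26], [0.24, 2.4], [-1.31, 4.45], [0.19, 1.91], [-2.76, 2.76]. Speed limits (rad/s): [2.39, 2.39, 3.14, 3.14, 3.14, 3.14, 3.14].

INTERFACE

Orientations are given as a rotation vector (axis times angle).
In Python, from workcell import robot, job, probe_bus, get_image, camera_info gives the robot as it stands (robot), with the cameras as plain functions, the job (job) and the readings (probe_bus).
- The arm moves only by the shell command python3 shift.py 'ROWS' [FORCE]. ROWS is a JSON object whose key "motion" holds a list of rows, 1 to 12 of them, each of 5 numbers: the finger opening in m, then dx, dy, dz in m, then a turn about the tool's z in rad; each row shifts and turns the commanded pose from where the row before left it, along the tool's axes as they then stand; what a row does not reach is not made up. A row lasts 1/8 s, in which the tool goes at most 0.0625 m and 0.188 rad, less where a joint would pass 70% of its speed; a pose out of reach is approached as far as the arm can. The fingers move at their own pace and stop on an object; FORCE is the grip in N (left out, the last holds). Time passes only in rows, so rows that do not move let the fingers close. It prints the time, the measured TCP pose, the force, the opening and the grip force at its end. Input that does not fit is refused with a message, and nothing moves.
- probe_bus.get_obs(): the state, without advancing time (a new reading comes with each control period).
- get_image(name): name is "scene" or "side" or "wrist"; returns the picture (384x512x3 uint8, red, green, blue); there is no depth.
- camera_info(name): a dict with "fx", "fy", "cx", "cy" (pixels), "eye" and "attitude" of the camera in the world; the wrist camera has in their place "hand_eye" (4x4, takes a point from camera to tool coordinates, whose origin is the TCP and whose axes are the flange's). Camera axes: x right, y down, z forward; pixel columns grow to the right and rows downward; lengths in m; the calibration is good to about 2 mm. A picture is of the moment at which its call begins: read the wrist's pose just before it. camera_info takes no time and is no camera call.
- job.job_done(): hands the job in; it is judged then, once.
The state is a dict: "time_s": time; "joints": joint angles; "joint_vel": joint speeds; "joint_torque": joint torques, N m; "ee_pos": TCP position; "tool_rot": TCP orientation; "ft_force": force on the tool from outside, world axes, zero at the start; "moment": the same for the moment, N m; "finger_gap": finger opening in m; "gripper_force": force on a finger pad.
Only numpy, scipy, OpenCV 4.12 (cv2) and the standard library are available. Lean on these libraries where they do the work, as an engineer would, in place of code of your own. Each camera call takes 0.05 s, during which the arm holds its last target. There are 200 camera calls.

## Working session

There is one attempt and no reset: what is moved stays moved. The work goes in short steps, Python scripts to look and compute and a shell command to move; the robot and the scene stay as the last step left them, time stands still between calls to the robot, and variables do not carry over. Pictures are saved under pics/ and viewed, at most 10 in all, crops included, and the job is handed in when it is done.

```bash
ls; mkdir -p pics
cat > h.py <<'E'
import numpy as np,cv2
from scipy.spatial.transform import Rotation as R
from workcell import robot, job, probe_bus, get_image, camera_info
def snap(n,f):
    o=probe_bus.get_obs(); im=get_image(n); cv2.imwrite(f'pics/{f}.png',im[:,:,::-1]); return o,im
def cam(n,o=None):
    c=camera_info(n)
    if 'hand_eye' in c:
        T=np.eye(4);T[:3,:3]=R.from_rotvec(o['tool_rot']).as_matrix();T[:3,3]=o['ee_pos'];T=T@np.array(c['hand_eye'])
        return c,T[:3,3],T[:3,:3]
    a=np.array(c['attitude']); a=a if a.shape==(3,3) else R.from_rotvec(a).as_matrix()
    return c,np.array(c['eye']),a
def ray(n,uv,o=None):
    c,e,A=cam(n,o); d=A@np.array([(uv[0]-c['cx'])/c['fx'],(uv[1]-c['cy'])/c['fy'],1]); return e,d/np.linalg.norm(d)
def plane(n,uv,z,o=None):
    e,d=ray(n,uv,o); return e+d*(z-e[2])/d[2]
def tri(r1,r2):
    (a,u),(b,v)=r1,r2; s=np.linalg.lstsq(np.c_[u,-v],b-a,rcond=None)[0]
    p,q=a+s[0]*u,b+s[1]*v; return (p+q)/2,np.linalg.norm(p-q)
E
python3 - <<'E'
from h import *
o,a=snap('scene','s0');_,b=snap('side','d0')
for n in('scene','side','wrist'):print(n,camera_info(n))
print(o['ee_pos'],o['tool_rot'],o['time_s'])
E
```

```text
pics
shift.py
workcell.py
scene {'fx': 353.3831458136538, 'fy': 353.3831458136538, 'cx': 254.56293879140202, 'cy': 192.67779041977914, 'eye': array([ 0.92438577, -0.12117692,  0.61199024]), 'attitude': array([-2.03976169, -1.48216565,  0.53561429])}
side {'fx': 490.1414505993217, 'fy': 490.1414505993217, 'cx': 252.54037182024578, 'cy': 189.6478139109872, 'eye': array([0.35488   , 0.77832314, 0.55158224]), 'attitude': array([-0.28224171,  2.61788605, -1.46256007])}
wrist {'fx': 298.44047511228047, 'fy': 298.44047511228047, 'cx': 254.51050388669137, 'cy': 191.560335898994, 'hand_eye': array([[ 7.03410197e-04, -9.61370819e-01, -2.75255614e-01,
         6.97569191e-02],
       [ 9.99999752e-01,  6.63602975e-04,  2.37748053e-04,
        -6.82974673e-05],
       [-4.59035962e-05, -2.75255713e-01,  9.61371047e-01,
        -1.28877714e-01],
       [ 0.00000000e+00,  0.00000000e+00,  0.00000000e+00,
         1.00000000e+00]])}
[0.14731615 0.63245905 0.24440256] [-3.58517030e-01 -3.12099573e+00  2.76846320e-03] 0.0
```

View pics/s0.png

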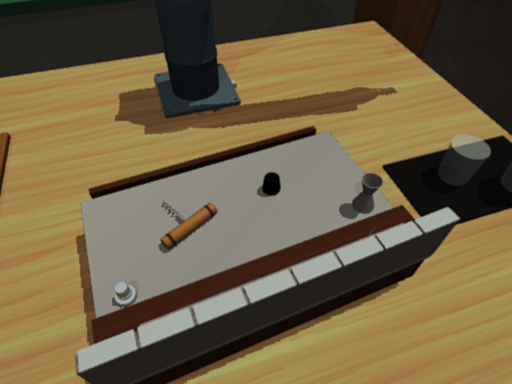

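View pics/d0.png

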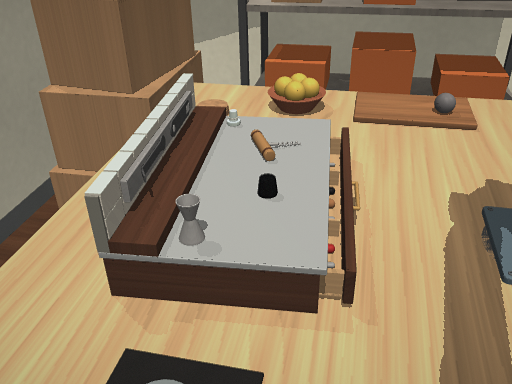

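Scene: the handle runs from about (163,243) to (215,208), stopper (271,184), jigger (366,195), glass cork (124,293), and the step foot line goes from (97,322) to (405,212). Side: handle from (254,132) to (272,158), worm tip (300,145), stopper (267,186), jigger (190,220).

```bash
cat >> h.py <<'E'
def big(m,roi=None):
    m=m.astype(np.uint8)*255
    if roi: z=np.zeros_like(m);x0,y0,x1,y1=roi;z[y0:y1,x0:x1]=255;m&=z
    cs=cv2.findContours(m,cv2.RETR_EXTERNAL,cv2.CHAIN_APPROX_NONE)[0]
    return max(cs,key=cv2.contourArea)
def hsv(im): return cv2.cvtColor(im,cv2.COLOR_RGB2HSV).astype(int)
E
python3 - <<'E'
from h import *
S=cv2.imread('pics/s0.png')[:,:,::-1].copy();D=cv2.imread('pics/d0.png')[:,:,::-1].copy()
roi={'scene':((150,195,225,255),(255,165,290,200)),'side':((240,122,280,165),(250,168,285,202))}
for n,im in(('scene',S),('side',D)):
    h=hsv(im)
    c=big((h[...,1]>120)&(h[...,2]>50),roi[n][0]);b=big(h[...,2]<60,roi[n][1])
    print(n,'handle',cv2.minAreaRect(c),cv2.boxPoints(cv2.minAreaRect(c)).round(1).tolist())
    print(' stopper',cv2.boundingRect(b),c.shape)
    z=big((h[...,1]<40)&(h[...,2]>90),(80,125,420,325) if n=='scene' else (100,110,340,275))
    p=cv2.approxPolyDP(cv2.convexHull(z),6,True)[:,0];print(' zinc',p.tolist())
    for q in p: print('   ',plane(n,q,0.09).round(3))
E
```

```text
scene handle ((188.74002075195312, 224.8199920654297), (12.599998474121094, 62.59999465942383), 53.13010025024414) [[159.89999389648438, 238.60000610351562], [210.0, 201.0], [217.60000610351562, 211.10000610351562], [167.5, 248.60000610351562]]
 stopper (262, 173, 18, 23) (125, 1, 2)
 zinc [[392, 207], [96, 317], [82, 202], [328, 132]]
    [0.62  0.251 0.09 ]
    [ 0.665 -0.282  0.09 ]
    [ 0.43  -0.299  0.09 ]
    [0.389 0.23  0.09 ]
side handle ((262.30767822265625, 144.96153259277344), (34.11405944824219, 11.094003677368164), 56.3099365234375) [[248.1999969482422, 133.8000030517578], [257.5, 127.69999694824219], [276.3999938964844, 156.10000610351562], [267.20001220703125, 162.1999969482422]]
 stopper (258, 174, 20, 24) (69, 1, 2)
 zinc [[330, 120], [334, 265], [326, 274], [100, 257], [100, 211], [229, 110]]
    [ 0.427 -0.291  0.09 ]
    [0.373 0.225 0.09 ]
    [0.382 0.247 0.09 ]
    [0.714 0.276 0.09 ]
    [0.774 0.163 0.09 ]
    [ 0.676 -0.309  0.09 ]
```

Run:
```python
from h import *
S=cv2.imread('pics/s0.png')[:,:,::-1].copy();D=cv2.imread('pics/d0.png')[:,:,::-1].copy()
zs=lambda im:((hsv(im)[...,1]<60)&(hsv(im)[...,2]>75))
m=zs(S); P=[]
for u in range(150,335,3):
    v=int(317-(u-96)*.3716)-14
    while m[v,u]:v+=1
    P.append(plane('scene',(u,v-.5),.112))
m=zs(D);Q=[]
for v in list(range(132,185,2)):
    u=235
    while m[v,u]:u-=1
    Q.append(plane('side',(u+.5,v),.09))
F=[]
for v in range(125,260,4):
    u=300
    while m[v,u]:u+=1
    F.append(plane('side',(u-.5,v),.09))
for n,A in(('scene top',P),('side foot',Q),('side front',F)):
    A=np.array(A)[:,:2]; l=cv2.fitLine(A.astype(np.float32),cv2.DIST_HUBER,0,.001,.001).ravel()
    d=l[:2]*np.sign(l[1]);print(n,'dir',d.round(4),'yaw',np.arctan2(-d[0],d[1]).round(4),'x at y=0',l[2]-l[3]*d[0]/d[1],'range y',A[:,1].min().round(3),A[:,1].max().round(3))
# triangulate
T=lambda a,b:print(a,b,*[np.round(x,4) for x in tri(ray('scene',a),ray('side',b))])
T((163.7,243.6),(252.8,130.7));T((213.8,206),(271.8,159.2))
T((82,202),(330,120));T((271,185),(268,186))
print(plane('side',(300,145),.095),plane('scene',(163,204),.095))
for n,a in(('scene',(366,208)),('side',(191,238)),('scene',(125,299)),('side',(233,123))):print(n,plane(n,a,.09).round(3))
```

```text
scene top dir [-0.0824  0.9966] yaw 0.0825 x at y=0 0.6541366 range y -0.199 0.113
side foot dir [-0.0879  0.9961] yaw 0.0881 x at y=0 0.6517375 range y -0.18 0.047
side front dir [-0.0854  0.9963] yaw 0.0855 x at y=0 0.4019981 range y -0.263 0.209
(163.7, 243.6) (252.8, 130.7) [ 0.5815 -0.1653  0.1075] 0.0016
(213.8, 206) (271.8, 159.2) [ 0.5204 -0.0661  0.0955] 0.0011
(82, 202) (330, 120) [ 0.4273 -0.3004  0.0865] 0.001
(271, 185) (268, 186) [0.5066 0.0493 0.1018] 0.0036
[ 0.47524158 -0.13898229  0.095     ] [ 0.48577278 -0.15489337  0.095     ]
scene [0.607 0.203 0.09 ]
side [0.596 0.205 0.09 ]
scene [ 0.65  -0.239  0.09 ]
side [ 0.646 -0.235  0.09 ]
```

```bash
cat >> h.py <<'E'
def togo(p,yaw):
    "tool-axes shift from the measured pose to world point p, and turn about tool z to tool-y yaw"
    o=probe_bus.get_obs();M=R.from_rotvec(o['tool_rot']).as_matrix();y=M[:,1];w=np.arctan2(-y[0],y[1])
    print('t',round(o['time_s'],2),'at',o['ee_pos'].round(4),'yaw',round(w,4),'tilt',M[2].round(3),'| shift',(M.T@(np.array(p)-o['ee_pos'])).round(4),'turn',round(w-yaw,4))
E
python3 shift.py '{"motion":[[0.05, 0, 0, 0, -0.156], [0.05, 0, 0, 0, -0.156], [0.05, 0, 0, 0, -0.156], [0.05, 0, 0, 0, -0.156], [0.05, 0, 0, 0, -0.156], [0.05, 0, 0, 0, 0]]}'
python3 -c "
from h import *
togo([.45,.33,.244],.552);togo([.50,-.147,.2],.552)"
```

```text
time_s: 0.85
ee_pos: [0.1475, 0.6327, 0.2448]
tool_rot: [0.852, -3.023, 0.001]
ft_force: [-0.3, 0.3, 0.5]
finger_gap: 0.0502
gripper_force: 0.0
t 0.85 at [0.1475 0.6327 0.2448] yaw 0.5497 tilt [ 0.001 -0.    -1.   ] | shift [-0.0998 -0.4162  0.0009] turn -0.0023
t 0.85 at [0.1475 0.6327 0.2448] yaw 0.5497 tilt [ 0.001 -0.    -1.   ] | shift [ 0.1068 -0.849   0.0453] turn -0.0023
```

```bash
python3 shift.py '{"motion":[[0.05, -0.0143, -0.0595, 0, 0], [0.05, -0.0143, -0.0595, 0, 0], [0.05, -0.0143, -0.0595, 0, 0], [0.05, -0.0143, -0.0595, 0, 0], [0.05, -0.0143, -0.0595, 0, 0], [0.05, -0.0143, -0.0595, 0, 0], [0.05, -0.0143, -0.0595, 0, 0]]}' | head -2
python3 shift.py '{"motion":[[0.05, 0.026, -0.054, 0, 0], [0.05, 0.026, -0.054, 0, 0], [0.05, 0.026, -0.054, 0, 0], [0.05, 0.026, -0.054, 0, 0], [0.05, 0.026, -0.054, 0, 0.0], [0.05, 0.026, -0.054, 0, 0], [0.05, 0.026, -0.054, 0, 0], [0.05, 0.026, -0.054, 0, 0], [0.05, 0, 0, 0, 0], [0.05, 0, 0, 0, 0]]}'
python3 - <<'E'
from h import *
togo([.50,-.147,.2],.552)
o,w=snap('wrist','w0')
E
```

```text
time_s: 1.72
ee_pos: [0.452, 0.3291, 0.2454]
time_s: 2.98
ee_pos: [0.4998, -0.1456, 0.2451]
tool_rot: [0.852, -3.024, -0.001]
ft_force: [-0.3, 0.2, -0.1]
finger_gap: 0.0499
gripper_force: 0.0
t 2.98 at [ 0.4998 -0.1456  0.2451] yaw 0.5491 tilt [ 0.     0.001 -1.   ] | shift [ 0.0005 -0.0013  0.0451] turn -0.0029
```

View pics/w0.png

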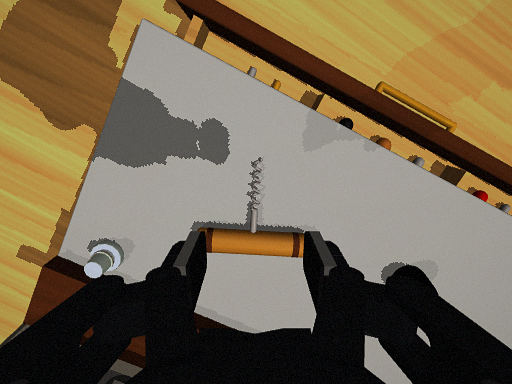

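The wrist view shows the worm running from about (258,158) to (254,228), with the handle across (205..302, 241) between the fingertips. Glass cork is at (103,258). I'll convert these pixels to positions.

Run:
```python
from h import *
o=probe_bus.get_obs(); W=cv2.imread('pics/w0.png')[:,:,::-1].copy();h=hsv(W)
c=big((h[...,1]>120)&(h[...,2]>50),(195,215,315,265));r=cv2.minAreaRect(c);print(r)
p=lambda uv,z:plane('wrist',uv,z,o).round(4)
print('tip',p((258.5,159),.095),'junction',p((254,228),.102))
a,b=p((207,240),.108),p((302,244.5),.108);print('bands',a,b,'yaw',np.arctan2(b[0]-a[0],a[1]-b[1]),np.arctan2(a[0]-b[0],b[1]-a[1]),'mid',(a+b)/2,np.linalg.norm(a-b))
# height by two views: handle middle wrist+scene, wrist+side
for n,uv in(('scene',(188.7,224.8)),('side',(262.3,145))): print('h',*[np.round(x,4) for x in tri(ray('wrist',r[0],o),ray(n,uv))])
print('glass head',p((105,257),.1))
```

```text
((249.95016479492188, 241.9718017578125), (106.98760223388672, 24.327003479003906), 2.935673475265503)
tip [ 0.4793 -0.1529  0.095 ] junction [ 0.5387 -0.1214  0.102 ]
bands [ 0.5712 -0.155   0.108 ] [ 0.5268 -0.0736  0.108 ] yaw -2.642245931909663 0.49934672168013006 mid [ 0.549  -0.1143  0.108 ] 0.09272173423744834
h [ 0.553  -0.1181  0.1038] 0.0014
h [ 0.5525 -0.1166  0.0998] 0.0037
glass head [ 0.6461 -0.2335  0.1   ]
```

```bash
python3 -c "
from h import *
togo([.507,-.1395,.108],.50)"
python3 shift.py '{"motion":[[0.05, -0.0036, 0.0087, 0, 0.049], [0.05, 0, 0, 0.045, 0], [0.05, 0, 0, 0.045, 0], [0.05, 0, 0, 0.04, 0], [0.05, 0, 0, 0.007, 0], [0.05, 0, 0, 0, 0]]}'
python3 - <<'E'
from h import *
togo([.507,-.1395,.107],.50)
o,w=snap('side','d1'); cv2.imwrite('pics/d1c.png',cv2.resize(w[80:220,190:350,::-1],None,fx=4,fy=4,interpolation=2))
E
```

```text
t 3.02 at [ 0.4999 -0.1448  0.2451] yaw 0.5513 tilt [-0.     0.001 -1.   ] | shift [-0.0088  0.0007  0.1371] turn 0.0513
time_s: 3.78
ee_pos: [0.4989, -0.1361, 0.1089]
tool_rot: [-0.782, 3.042, 0.0]
ft_force: [0.3, 0.5, -0.3]
finger_gap: 0.0502
gripper_force: 0.0
t 3.77 at [ 0.4989 -0.1361  0.1089] yaw 0.5032 tilt [-0.001  0.    -1.   ] | shift [-0.0054 -0.0068  0.0019] turn 0.0032
```

View pics/d1c.png

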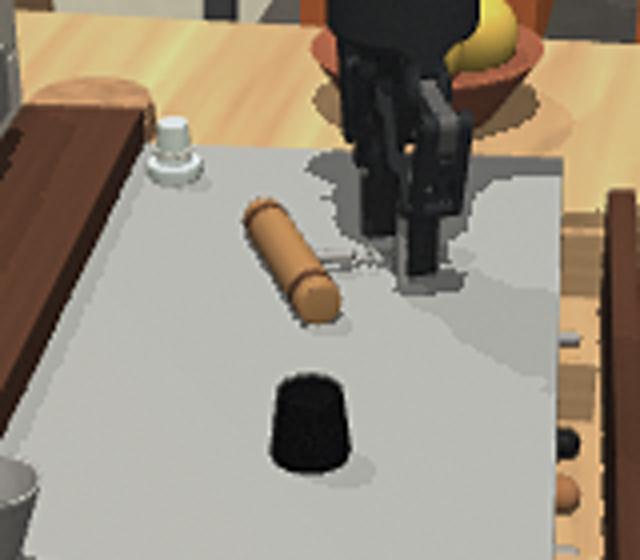

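The side crop shows both fingers straddling the worm behind the handle, tips a few mm above the zinc. The stopper is clear of them. I'll centre on the worm, then push until contact.

```bash
python3 shift.py '{"motion":[[0.05, -0.0054, -0.0068, 0.003, 0], [0.05, -0.008, 0, 0, 0], [0.05, -0.008, 0, 0, 0], [0.05, -0.006, 0, 0, 0], [0.05, -0.006, 0, 0, 0]]}'
python3 - <<'E'
from h import *
togo([.627,-.1093,.106],.0855)
o,w=snap('wrist','w1')
E
```

```text
time_s: 4.45
ee_pos: [0.5313, -0.1265, 0.1053]
tool_rot: [-0.781, 3.043, 0.0]
ft_force: [0.4, -0.0, -0.4]
finger_gap: 0.05
gripper_force: 0.0
t 4.45 at [ 0.5313 -0.1265  0.1053] yaw 0.5025 tilt [-0.  0. -1.] | shift [-0.0921 -0.031  -0.0007] turn 0.417
```

View pics/w1.png

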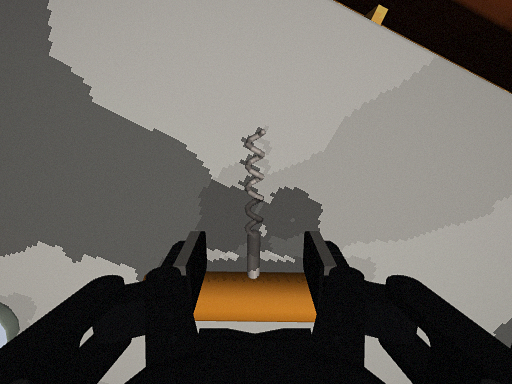

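The wrist view shows the worm centred (x≈254) between the fingers, with the handle square to the tool and almost touching. Next I push while turning.

```bash
python3 shift.py '{"motion":[[0.05, -0.01, 0, 0, 0.052], [0.05, -0.01, 0, 0, 0.052], [0.05, -0.01, 0, 0, 0.052], [0.05, -0.01, 0, 0, 0.052], [0.05, -0.01, 0, 0, 0.052], [0.05, -0.01, 0, 0, 0.052], [0.05, -0.01, 0, 0, 0.052], [0.05, -0.01, 0, 0, 0.052], [0.05, 0, 0, 0, 0]]}'
python3 - <<'E'
from h import *
togo([.627,-.1093,.106],.0855)
o,w=snap('wrist','w2');_,d=snap('side','d2');_,s=snap('scene','s2')
cv2.imwrite('pics/m2.png',np.hstack([cv2.resize(d[80:230,150:350,::-1],(400,300)),cv2.resize(s[180:330,80:280,::-1],(400,300))]))
E
```

```text
time_s: 5.62
ee_pos: [0.6068, -0.1015, 0.1052]
tool_rot: [-0.137, 3.138, -0.0]
ft_force: [0.0, -0.0, -0.4]
finger_gap: 0.0501
gripper_force: 0.0
t 5.62 at [ 0.6068 -0.1015  0.1052] yaw 0.0873 tilt [-0. -0. -1.] | shift [-0.0195 -0.0095 -0.0008] turn 0.0018
```

View pics/m2.png

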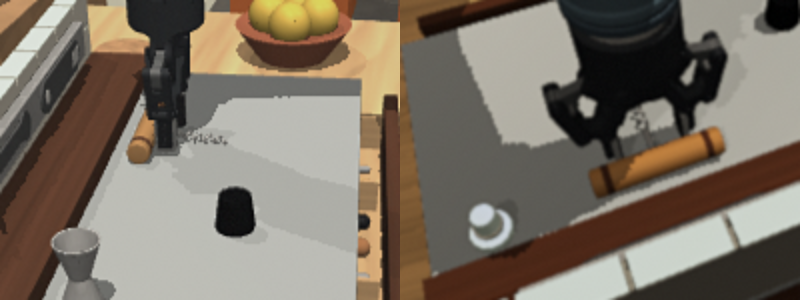

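The handle is now parallel to the step and about 20 mm short. I'll finish with slower, smaller pushes and watch the force.

```bash
python3 shift.py '{"motion":[[0.05, -0.005, 0, 0, 0], [0.05, -0.005, 0, 0, 0], [0.05, -0.004, 0, 0, 0], [0.05, -0.002, 0, 0, 0], [0.05, 0, 0, 0, 0]]}'|grep -E "force|pos"
python3 shift.py '{"motion":[[0.05, -0.001, 0, 0, 0], [0.05, -0.001, 0, 0, 0]]}'|grep -E "ft_force|pos"
python3 shift.py '{"motion":[[0.05, -0.001, 0, 0, 0], [0.05, -0.001, 0, 0, 0]]}'|grep -E "ft_force|pos"
```

```text
ee_pos: [0.6226, -0.1005, 0.1053]
ft_force: [-0.0, 0.8, -0.4]
gripper_force: 0.0
ee_pos: [0.6242, -0.1004, 0.1053]
ft_force: [-0.6, 0.3, -0.2]
ee_pos: [0.6263, -0.1001, 0.1053]
ft_force: [-0.5, 0.6, 0.6]
```

```bash
for i in 1; do python3 shift.py '{"motion":[[0.05, -0.001, 0, 0, 0], [0.05, -0.001, 0, 0, 0]]}'|grep -E "ft_force|pos"; done
python3 shift.py '{"motion":[[0.05, -0.001, 0, 0, 0], [0.05, -0.001, 0, 0, 0]]}'|grep -E "ft_force|pos"
python3 shift.py '{"motion":[[0.05, -0.001, 0, 0, 0]]}'|grep -E "ft_force|pos"
```

```text
ee_pos: [0.6272, -0.1, 0.1052]
ft_force: [-5.6, 0.6, 5.0]
ee_pos: [0.6274, -0.1, 0.105]
ft_force: [-11.6, 1.4, 9.7]
ee_pos: [0.6274, -0.1001, 0.105]
ft_force: [-15.2, 1.1, 12.2]
```

Contact at the step is confirmed: motion stopped and the force rose to about 15 N. I'll retreat gently along the worm and lift.

```bash
python3 shift.py '{"motion":[[0.05, 0.003, 0, 0, 0], [0.05, 0.003, 0, 0, 0], [0.05, 0.01, 0, 0, 0], [0.05, 0.02, 0, 0, 0], [0.05, 0, 0, -0.03, 0], [0.05, 0, 0, -0.06, 0], [0.05, 0.03, 0.05, 0, 0], [0.05, 0.0, 0.06, 0, 0], [0.016, 0.0, 0.06, 0, 0], [0.016, 0, 0, 0, 0], [0.016, 0, 0, 0, 0]]}'
python3 - <<'E'
from h import *
o,w=snap('wrist','w3');_,d=snap('side','d3');_,s=snap('scene','s3')
cv2.imwrite('pics/m3.png',np.vstack([np.hstack([cv2.resize(d[80:230,150:350,::-1],(400,300)),cv2.resize(s[180:330,80:280,::-1],(400,300))]),np.hstack([cv2.resize(w[...,::-1],(400,300)),cv2.resize(s[...,::-1],(400,300))])]))
togo([.507,.049,.2],.0855)
E
```

```text
time_s: 8.9
ee_pos: [0.5508, 0.0635, 0.1954]
tool_rot: [-0.136, 3.138, -0.001]
ft_force: [0.5, -0.3, -0.5]
finger_gap: 0.0161
gripper_force: 0.0
t 9.05 at [0.551  0.0621 0.1954] yaw 0.0835 tilt [-0.    -0.001 -1.   ] | shift [ 0.045  -0.0094 -0.0047] turn -0.002
```

View pics/m3.png

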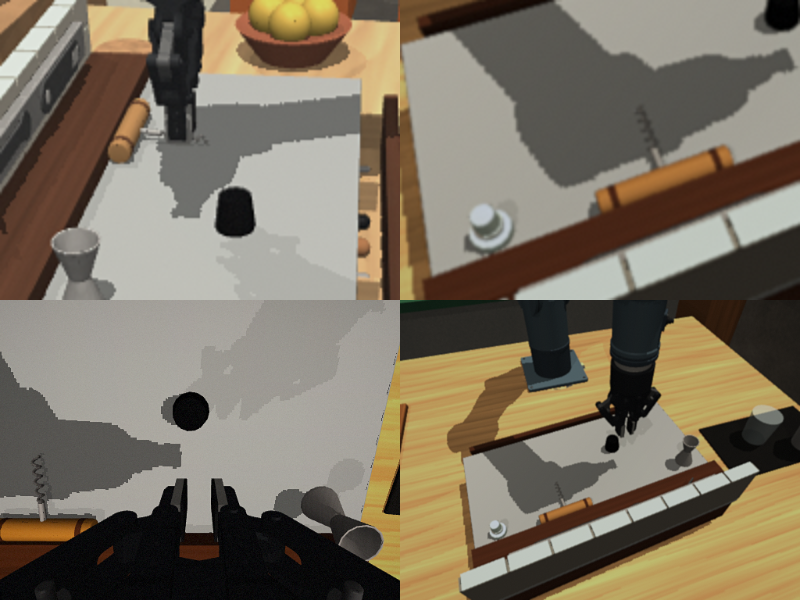

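The handle lies flat against the step with the worm pointing out, and the glass cork and jigger haven't moved. In the wrist frame the stopper is at about (243,142). I'll locate it more exactly.

Run:
```python
from h import *
o=probe_bus.get_obs(); W=cv2.imread('pics/w3.png')[:,:,::-1].copy();D=cv2.imread('pics/d3.png')[:,:,::-1].copy()
c=big(hsv(W)[...,2]<45,(215,105,280,185));(u,r)=cv2.minEnclosingCircle(c);b=cv2.boundingRect(c);print(u,r,b)
d=big(hsv(D)[...,2]<45,(250,168,285,202));bd=cv2.boundingRect(d);print(bd)
# widest outline: base; near camera the top overlaps; use both heights
print('z.107',plane('wrist',u,.107,o).round(4)); print(*tri(ray('wrist',u,o),ray('side',(bd[0]+bd[2]/2-.5,bd[1]+bd[3]/2-.5))))
l,rr=plane('wrist',(b[0],u[1]),.1,o),plane('wrist',(b[0]+b[2],u[1]),.1,o);print(np.linalg.norm(l-rr))
p=plane('wrist',u,.105,o); q=np.array([p[0],p[1],0])-.055*np.array([.9963,.0854,0]);q[2]=.195
togo(q,.0855)
```

```text
(243.8274688720703, 142.46478271484375) 25.00571060180664 (221, 118, 47, 50)
(258, 174, 20, 24)
z.107 [0.5074 0.0506 0.107 ]
[0.50671733 0.05037892 0.10472248] 0.001836712994878078
0.035079606685284946
t 9.05 at [0.551  0.0621 0.1954] yaw 0.0835 tilt [-0.    -0.001 -1.   ] | shift [ 0.0992 -0.008   0.0003] turn -0.002
```

```bash
python3 shift.py '{"motion":[[0.016, 0.05, -0.004, 0, 0], [0.016, 0.05, -0.004, 0, 0], [0.016, 0, 0, 0, 0], [0.016, 0, 0, 0.045, 0], [0.016, 0, 0, 0.04, 0], [0.016, 0, 0, 0.003, 0], [0.016, 0, 0, 0, 0]]}'
python3 -c "
from h import *
q=np.array([.6503,0]);n=np.array([.9963,.0854]);t=np.array([-.0854,.9963]);s=n@[.507,.0505];y=t@[.507,.0505]
p=n*.605+t*y;togo([*p,.108],.0855)
o,w=snap('wrist','w4')"
```

```text
time_s: 9.93
ee_pos: [0.4531, 0.047, 0.1081]
tool_rot: [-0.134, 3.138, -0.0]
ft_force: [-0.4, -0.0, 0.9]
finger_gap: 0.0158
gripper_force: 0.0
t 9.93 at [0.4531 0.047  0.1081] yaw 0.0851 tilt [-0.001 -0.    -1.   ] | shift [-0.1495 -0.001   0.0003] turn -0.0004
```

View pics/w4.png

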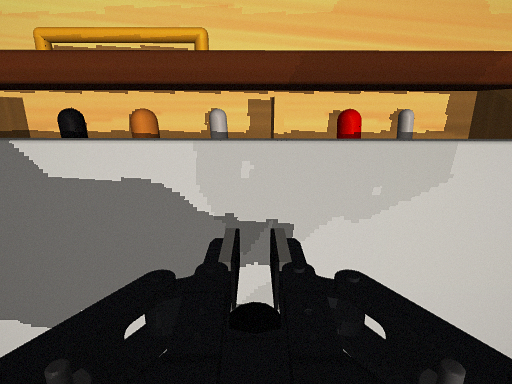

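The stopper at (255,318) is centred ahead of the two fingers. Pushing.

```bash
python3 shift.py '{"motion":[[0.016, -0.02, -0.001, 0, 0], [0.016, -0.005, 0, 0, 0], [0.016, -0.005, 0, 0, 0], [0.016, -0.008, 0, 0, 0], [0.016, -0.01, 0, 0, 0], [0.016, -0.01, 0, 0, 0], [0.016, -0.01, 0, 0, 0], [0.016, -0.01, 0, 0, 0], [0.016, -0.01, 0, 0, 0]]}' | grep -E 'pos|ft_'
python3 shift.py '{"motion":[[0.016, -0.01, 0, 0, 0], [0.016, -0.01, 0, 0, 0], [0.016, -0.01, 0, 0, 0], [0.016, -0.01, 0, 0, 0], [0.016, -0.007, 0, 0, 0], [0.016, -0.005, 0, 0, 0], [0.016, -0.003, 0, 0, 0], [0.016, 0, 0, 0, 0]]}' | grep -E 'pos|ft_'
python3 - <<'E'
from h import *
togo([.5989,.0607,.108],.0855)
o,w=snap('wrist','w5');_,d=snap('side','d5');_,s=snap('scene','s5')
cv2.imwrite('pics/m5.png',np.hstack([cv2.resize(d[100:250,130:330,::-1],(400,300)),cv2.resize(s[140:290,220:420,::-1],(400,300))]))
E
```

```text
ee_pos: [0.5404, 0.054, 0.1073]
ft_force: [-0.8, 0.1, 1.0]
ee_pos: [0.5946, 0.0587, 0.1073]
ft_force: [-0.6, 0.2, -0.1]
t 12.1 at [0.5946 0.0587 0.1073] yaw 0.0862 tilt [-0. -0. -1.] | shift [-0.0044  0.0016 -0.0007] turn 0.0007
```

View pics/m5.png

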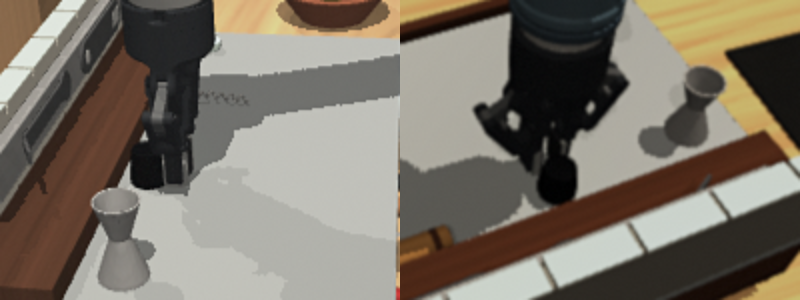

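The stopper is upright in the fork and nearly at the step. I'll make mm steps until contact.

```bash
python3 shift.py '{"motion":[[0.016, -0.0015, 0, 0, 0], [0.016, -0.0015, 0, 0, 0]]}' | grep -E 'pos|ft_'
python3 shift.py '{"motion":[[0.016, -0.001, 0, 0, 0], [0.016, -0.001, 0, 0, 0]]}' | grep -E 'pos|ft_'
python3 shift.py '{"motion":[[0.016, -0.001, 0, 0, 0], [0.016, 0, 0, 0, 0]]}' | grep -E 'pos|ft_'
```

```text
ee_pos: [0.5975, 0.059, 0.1073]
ft_force: [0.2, -0.0, 0.3]
ee_pos: [0.5995, 0.0592, 0.1073]
ft_force: [0.1, -0.3, 0.4]
ee_pos: [0.6006, 0.0592, 0.1073]
ft_force: [0.4, -0.4, 0.1]
```

```bash
python3 shift.py '{"motion":[[0.016, -0.001, 0, 0, 0], [0.016, -0.001, 0, 0, 0]]}' | grep -E 'pos|ft_'
python3 shift.py '{"motion":[[0.016, -0.001, 0, 0, 0], [0.016, 0, 0, 0, 0]]}' | grep -E 'pos|ft_'
```

```text
ee_pos: [0.6025, 0.0594, 0.1073]
ft_force: [-0.6, 1.1, -1.4]
ee_pos: [0.6036, 0.0595, 0.1073]
ft_force: [0.2, 0.3, 0.4]
```

```bash
python3 shift.py '{"motion":[[0.016, -0.001, 0, 0, 0], [0.016, 0, 0, 0, 0]]}' | grep -E 'pos|ft_'
python3 shift.py '{"motion":[[0.016, -0.001, 0, 0, 0], [0.016, 0, 0, 0, 0]]}' | grep -E 'pos|ft_'
python3 shift.py '{"motion":[[0.016, -0.001, 0, 0, 0], [0.016, 0, 0, 0, 0]]}' | grep -E 'pos|ft_'
```

```text
ee_pos: [0.6042, 0.0596, 0.1072]
ft_force: [-2.3, 0.4, -0.0]
ee_pos: [0.6046, 0.0596, 0.1071]
ft_force: [-3.5, 0.2, 2.0]
ee_pos: [0.6048, 0.0596, 0.1069]
ft_force: [-7.1, -0.2, 2.9]
```

Contact: the force is rising and motion has stopped. I'll retreat slowly, lift, clear the view and check.

```bash
python3 shift.py '{"motion":[[0.016, 0.002, 0, 0, 0], [0.016, 0.002, 0, 0, 0], [0.016, 0.004, 0, 0, 0], [0.016, 0.03, 0, 0, 0], [0.016, 0.03, 0, -0.03, 0], [0.016, 0.02, 0, -0.05, 0], [0.016, 0.0, -0.03, -0.05, 0], [0.016, 0, 0, 0, 0], [0.016, 0, 0, 0, 0]]}' | grep -E 'pos|ft_'
python3 - <<'E'
from h import *
o,w=snap('wrist','w6');_,d=snap('side','d6');_,s=snap('scene','s6')
cv2.imwrite('pics/m6.png',np.vstack([np.hstack([cv2.resize(d[100:250,130:330,::-1],(400,300)),cv2.resize(s[180:330,80:280,::-1],(400,300))]),np.hstack([cv2.resize(w[...,::-1],(400,300)),cv2.resize(s[140:290,220:420,::-1],(400,300))])]))
h=hsv(s);c=big((h[...,1]>150)&(h[...,2]>95),(150,230,250,290))
n=np.array([.9963,.0854])
D=hsv(d);c=big((D[...,1]>120)&(D[...,2]>90),(205,115,230,165))
b=cv2.boundingRect(c);print('side handle',cv2.minAreaRect(c),b)
e=plane('side',c[:,0].mean(0),.102);print('handle n',e[:2]@n)
k=big(D[...,2]<40,(180,150,235,200));b=cv2.boundingRect(k);print(b)
e=plane('side',(b[0]+b[2]/2-.5,b[1]+b[3]/2-.5),.105);print('stopper n',e[:2]@n,'goal .6323',e)
E
```

```text
ee_pos: [0.5213, 0.0226, 0.2371]
ft_force: [-0.1, -0.3, 0.4]
side handle ((213.8505401611328, 144.7113494873047), (11.06727409362793, 33.50642395019531), 23.96249008178711) (205, 129, 20, 32)
handle n 0.6378601859389956
(190, 169, 20, 25)
stopper n 0.6320184221469912 goal .6323 [0.62933358 0.05870462 0.105     ]
```

View pics/m6.png

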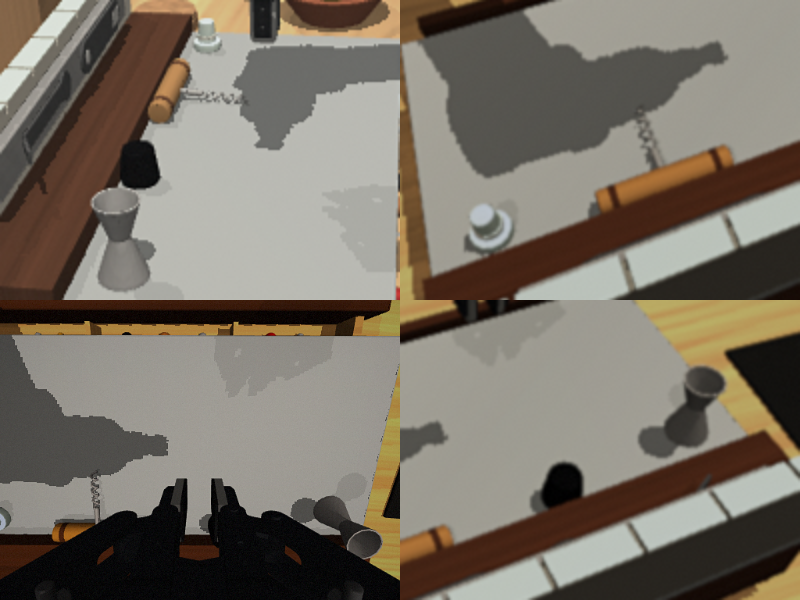

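Run:
```python
from h import *
n=np.array([.9963,.0854])
for name,f,roi,v in(('side','d6',(200,115,230,165),80),('scene','s6',(170,245,250,295),80)):
    H=hsv(cv2.imread(f'pics/{f}.png')[:,:,::-1].copy());c=big((H[...,1]>120)&(H[...,2]>v)&(H[...,0]>9),roi)[:,0]
    l=cv2.fitLine(c.astype(np.float32),cv2.DIST_L2,0,.01,.01).ravel();t=(c-l[2:])@l[:2]
    for k in(t.min()*.8,t.max()*.8):
        p=plane(name,l[2:]+k*l[:2],.104);print(name,p.round(4),'n',(p[:2]@n).round(4))
```

```text
side [ 0.6659 -0.0574  0.104 ] n 0.6585
side [ 0.698  -0.2307  0.104 ] n 0.6758
scene [ 0.6512 -0.1319  0.104 ] n 0.6375
scene [ 0.6461 -0.067   0.104 ] n 0.638
```

```bash
python3 -c "
from workcell import robot, job, probe_bus, get_image, camera_info
print(probe_bus.get_obs()['time_s'],job.job_done())"
```

```text
the job is handed in; nothing more can be done
15.525 None
```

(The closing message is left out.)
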